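Feed a bushing through the gravity flap

ROBOT

A 6-joint arm with a two-finger parallel gripper is mounted at the origin on a cart in front of the work surface, level with it; the furniture and walls round the work are solid. World frame = base frame: x ahead of the robot, y to its left, z up, the work surface at z = 0. Lengths are in mm, angles in rad, forces in N, time in s.
With the tool pointing down it reaches from about 350 to 875 mm from the base axis. Payload 4.2 kg.
Tool frame: the origin (TCP) lies midway between the tips of the shut fingers; the grasp point (between the pads) lies 19 mm behind it; z points along the fingers, y is the line along which they close (so a half turn about z gives the same grasp; the last joint's range is limited). The gripper opens to 85 mm and grips with 20 to 120 N. Pads are 22 mm wide; open, the fingers measure 114 mm over their backs; the gripper's body (76 mm by 85 mm) begins 54 mm behind the grasp point. The pads swing forward as they close: fully open they stand 13 mm farther back than shut.
Start: joints at [1.38, 0.385, 0.008, 0, -1.194, -0.259], TCP at [271.707, 562.827, 231.312] pointing down, gripper open.
Joint ranges: [-3.14, 3.14], [-1.21, 2.06], [-1.07, 1.41], [-3.16, 2.05], [-2.99, -0.16], [-3.1, 3.1]. Speed limits (rad/s): [2.79, 2.79, 3.14, 3.14, 3.14, 3.14].

INTERFACE

Orientations are given as a unit quaternion [x, y, z, w].
In Python, from bench import arm gives the robot as it stands.
- The arm moves only by the tool send_rows, never from a script. Its argument "targets" is a list of rows, each an object of numbers: "gripper": the gripper command: -1 is fully open, 1 is shut, values between are in proportion; "x", "y", "z": the shift along the tool's x, y, z in cm; "ax", "ay", "az": the turn, a rotation vector about the tool's x, y, z in degrees. A call has 1 to 5 rows; each row shifts and turns the commanded pose from where the row before left it, along the tool's axes as they then stand; what a row does not reach is not made up. A row lasts 1/12 s, in which the tool goes at most 41.7 mm and 7.16 degrees, less where a joint would pass 70% of its speed; a pose out of reach is approached as far as the arm can. A call is refused whole if a number of a shift passes 4.17 or a number of a turn 7.16, either way. A call with a gripper value outside its range is refused whole. The fingers move at their own pace and stop on an object; the grip force is fixed at half the most. Time passes only in rows, so rows that do not move let the fingers close. It gives the time, the measured TCP pose, the force, the opening and the grip force at its end, in the units of the state.
- arm.read_state(): the state, without advancing time (a new reading comes with each control period).
- arm.get_image(name): name is "side" or "top"; returns (picture, depth): 384x512x3 uint8, red, green, blue; 384x512 float32, mm along the optical axis (not along the pixel's ray), 0 where there is no reading.
- arm.camera_model(name): a dict with "fx", "fy", "cx", "cy" (pixels), "cam_to_world" (4x4, takes a point from camera to world coordinates). Camera axes: x right, y down, z forward; pixel columns grow to the right and rows downward; lengths in mm; the calibration is good to about 2 mm. A picture is of the moment at which its call begins. camera_model takes no time and is no camera call.
- arm.job_done(): hands the job in; it is judged then, once.
Trained networks look in the newest picture that a camera, given by its name, has taken for a name from the list of things; names that differ only in an ending like _2 or _b are one class to them, and where a whole thing is asked for, a point or a joint stands for the part that bears it (a point fixed in the world has none). Each returns a list of dicts, best first, with "score" (0 to 1); they miss things now and then, are a little off and sometimes report something else, mostly with a low value. They report only what shows in the picture. A call takes as long as a camera call. They do not tell look-alikes from the thing itself.
- arm.boxes_of(camera, thing): "rect" ([left, top, width, height] in pixels, round what is visible of it).
The state is a dict: "clock": time; "joints": joint angles; "joint_vel": joint speeds; "joint_efforts": joint torques, N m; "position": TCP position; "ee_rot": TCP orientation; "contact_force": force on the tool from outside, world axes, zero at the start; "wrist_torque": the same for the moment, N m; "gripper_width": finger opening in mm; "grasp_force": force on a finger pad.
Only numpy, scipy, OpenCV 4.12 (cv2) and the standard library are available. Lean on these libraries where they do the work, as an engineer would, in place of code of your own. Each camera call takes 0.05 s, during which the arm holds its last target. There are 200 camera calls.

TASK

Push the bronze bushing along the raised deck of the feed chute and through the yellow swing flap so that it drops into the blue bin behind, then draw back so that the flap swings fully shut. Only push with the fingertips: keep the bushing upright on the deck until it drops, do not lift or carry it, and leave the gear, the steel sample and the vial where they stand.

Things in the scene. Friction and masses are not known exactly. Their poses are not given: they have to be found in the camera images.
- chute: Fixed feed chute, aluminium deck, blue walls. Origin: on the bench top, on the lane's centre line, below the flap's hinge. +x runs along the lane into the bin, +y left, z up; mm below are in this frame. Deck top z = 52, level. It ends in a lip at x = 6. Guide walls on it, 22 high, converge from 144 apart (inside) at x = -105 to 82 at x = -30; then the lane stays 82 wide.
- deck_front (a point): Middle of the deck's front edge, on its top face (x = -112 mm, z = 52 mm of the chute). The deck is 160 mm wide here with no front wall, so fingers can stand behind the bushing.
- hinge_mid (a point): Middle of the flap's hinge line (x = 0, z = 112 mm of the chute). Empty air: nothing spans the lane here. Posts either side reach z = 123 mm, outer width 96 mm. Fingers pointing down fit between the flap's arms (72 mm clear) and can follow the part through until their front is about 22 mm past x = 0, where the panel's upper edge binds on them.
- bin_floor (a point): Middle of the floor of the open-topped blue bin behind the flap (x = 53 mm, z = 6 mm of the chute). The floor lies 46 mm below the deck and runs from x = 6 to 100 mm, 82 mm wide; the bin walls reach z = 68 mm. A bushing pushed past the lip tips over it and drops in, and may end standing or lying.
- flap (a joint): Yellow flap, rad: 0 = hanging shut (cannot swing outwards), growing to 1.55 = swung into the bin and up. Hangs by two thin side arms from pivots at z = 112 mm of the chute; panel 76 mm wide, 3 mm thick, 26 to 56 mm from the pivots (shut: 4 to 34 mm above the deck). 50 g, almost free hinge, falls shut by itself in under 1 s once nothing is in its way. The pushed part opens it.
- bushing: Bronze bushing standing upright, 36 mm across and 30 mm tall, loose on the chute's deck in front of the flap. Origin at the centre of its underside; z is its axis. About 0.15 kg.
- gear: Steel gear lying flat, 52 mm across, 16 mm high, loose bystander on the bench beside the chute. Origin at the centre of its underside.
- sample: Turned steel cylinder standing upright, 30 mm across, 26 mm tall, loose bystander beside the chute. Origin at the centre of its underside.
- vial: White sample vial with blue cap standing upright, 27 mm across, 52 mm tall, loose bystander beside the chute. Origin at the centre of its underside.
Mind the look-alikes: they are no part of the job. Leave any green or purple look-alike of the bushing alone.

How it is judged:
By the outcome, as a careful person would: the job done as asked, in the order asked, and still so for the second after the job is handed in, with the robot touching nothing.
It also fails if it takes over 34 s, if anything falls off the work surface, if the arm or the gripper's body presses on something with over 40 N, if the wrist force passes 120 N, or if a joint passes its speed limit or range.

## Working session

There is one attempt and no reset: what is moved stays moved. The work goes in short steps, Python scripts to look and compute and a tool call to move; the robot and the scene stay as the last step left them, time stands still between calls to the robot, and variables do not carry over. Pictures are saved under pics/ and viewed, at most 10 in all, crops included, and the job is handed in when it is done.

Besides the shell and the picture viewer there is one more tool, called after ">>>" as a command line: name --argument value ..., lists and objects as JSON in quotes. send_rows: Moves the arm, as the interface text tells. Its arguments: {"type":"object","properties":{"targets":{"type":"array"}},"required":["targets"]}

```bash
mkdir -p pics
cat > h.py <<'E'
import numpy as np, cv2
from bench import arm
def pts(name,depth):
    m=arm.camera_model(name); v,u=np.mgrid[0:384,0:512]
    P=np.stack([(u-m['cx'])/m['fx']*depth,(v-m['cy'])/m['fy']*depth,depth,np.ones_like(depth)],-1)
    return (P@np.array(m['cam_to_world']).T)[...,:3]
def look(name,tag):
    p,d=arm.get_image(name); cv2.imwrite(f'pics/{tag}.png',p[:,:,::-1]); np.save(f'{tag}.npy',d); return p,d,pts(name,d)
E
python3 - <<'E'
from h import *
s=arm.read_state();print(s['clock'],s['position'],s['ee_rot'],s['gripper_width'])
ims=[]
for c in('top','side'):
    p,d,W=look(c,c+'0'); ims.append(p)
    for t in('chute','bushing','gear','sample','vial','flap'):
        for b in arm.boxes_of(c,t)[:3]:
            l,tp,w,h=b['rect']; u,v=int(l+w/2),int(tp+h/2)
            print(c,t,round(b['score'],2),np.round(b['rect']),W[min(v,383),min(u,511)].round())
for n,i in zip('ab',ims): cv2.imwrite(f'pics/v{n}.png',cv2.resize(i,(800,600))[:,:,::-1])
E
```

```text
0.0 [271.46596478 562.31831744 230.23214446] [ 9.74796439e-01 -2.23093549e-01 -1.97701280e-04  1.06396126e-03] 85.655585380003
top chute 0.75 [217. 128.  76.  97.] [557.  10.  51.]
top chute 0.33 [290. 125.   9.  20.] [663. -90.  52.]
top bushing 0.52 [243. 248.  17.  16.] [362.  19.  -2.]
top gear 0.56 [182. 196.  20.  22.] [490. 170.  -3.]
top sample 0.57 [297. 161.  11.  10.] [ 588. -114.   26.]
top vial 0.52 [291. 127.   7.  19.] [661. -93.  50.]
top flap 0.44 [233. 162.  29.  17.] [565.  27.  79.]
side chute 0.67 [219. 163. 127.  92.] [563. -23.  64.]
side bushing 0.87 [242. 193.  21.  22.] [510. -26.  76.]
side bushing 0.75 [162. 234.  20.  17.] [370. -69.  18.]
side bushing 0.61 [169. 211.  16.  24.] [363.   3.  20.]
side sample 0.74 [291. 247.  20.  26.] [ 592. -132.   24.]
side vial 0.64 [339. 234.  16.  33.] [ 668. -106.   27.]
side flap 0.77 [274. 166.  12.  37.] [560.  42.  85.]
```

View pics/va.png

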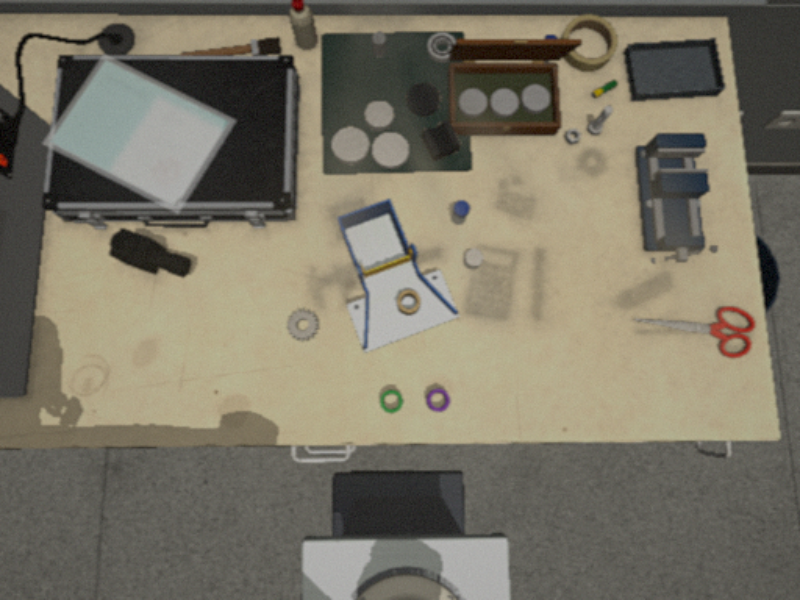

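View pics/vb.png

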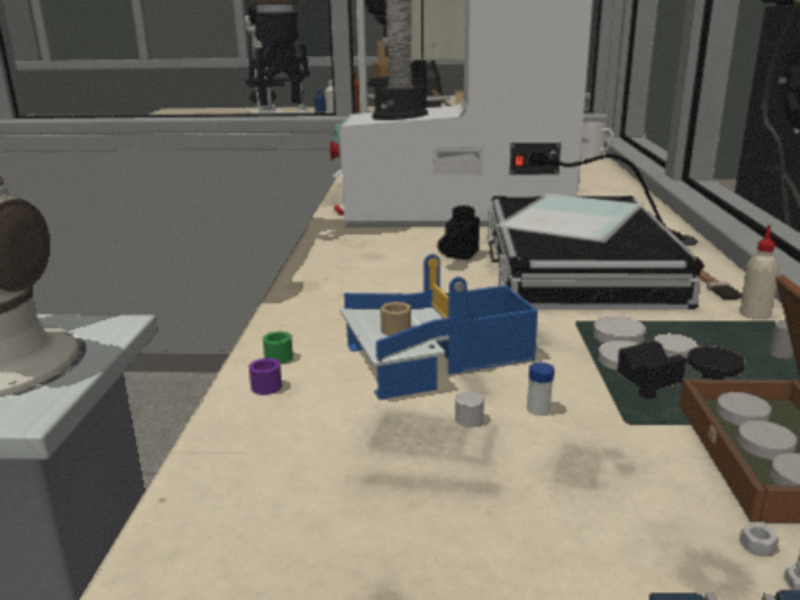

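The top view (800x600) shows the chute with its front edge at (365,349)-(457,312), the flap at (387,264) and the bronze bushing on the deck at (408,300). The green and purple look-alikes are at (391,400) and (437,400) on the bench. The gear is at (303,324), the sample at (473,257) and the vial at (460,210), all clear of the lane. I'll fit the chute pose next.

```bash
cat > fit.py <<'E'
from h import *
from scipy.optimize import least_squares
p=cv2.imread('pics/top0.png'); W=pts('top',np.load('top0.npy')); hsv=cv2.cvtColor(p,cv2.COLOR_BGR2HSV)
H,S,V=[hsv[...,i].astype(int) for i in range(3)]
reg=(W[...,0]>380)&(W[...,0]<720)&(abs(W[...,1]-10)<125)
blue=reg&(H>95)&(H<130)&(S>90)&(W[...,2]>55)&(W[...,2]<85)
B=W[blue]
segs=[]
for s in(1,-1): segs+=[((-105,74*s),(-30,43*s)),((-30,43*s),(102,43*s))]
segs.append(((102,-43),(102,43)))
segs=[(np.array(a,float),np.array(b,float)) for a,b in segs]
def dist(Q):
    D=[]
    for a,b in segs:
        t=np.clip(((Q-a)@(b-a))/((b-a)@(b-a)),0,1); D.append(np.linalg.norm(Q-a-t[:,None]*(b-a),axis=1))
    return np.min(D,0)
def loc(X,q):
    c,s=np.cos(q[2]),np.sin(q[2]); return (X[:,:2]-q[:2])@np.array([[c,-s],[s,c]])
best=min((least_squares(lambda q:dist(loc(B,q)),[560+dx,22,y],loss='soft_l1',f_scale=3,x_scale=[1,1,.01]) for y in(.2,.35,.5) for dx in(-15,0,15)),key=lambda r:r.cost)
q=best.x; print('chute',q.round(3),len(B),np.median(dist(loc(B,q))))
# deck check
L=loc(W.reshape(-1,3),q).reshape(384,512,2)
dk=reg&(abs(W[...,2]-52)<6)&(S<60)
print('deck x range',np.percentile(L[dk][:,0],[0.5,1,5,95]).round(1),'y',np.percentile(L[dk&(L[...,0]<-70)][:,1],[1,99]).round(1),'z',np.median(W[dk][:,2]))
y=reg&(H>18)&(H<32)&(S>120)&(W[...,2]>60); print('yellow',np.median(L[y],0).round(1),y.sum())
cand=(L[...,0]<-22)&(L[...,0]>-105)&(abs(L[...,1])<36)&(W[...,2]>75)&(W[...,2]<92)&(W[...,2]!=0)
T=L[cand]; c,r=cv2.minEnclosingCircle(T.astype(np.float32)); print('bush top',np.round(c,1),round(r,1),T.mean(0).round(1),cand.sum(),np.median(W[cand][:,2]))
c,s=np.cos(q[2]),np.sin(q[2]); bw=q[:2]+np.array([[c,-s],[s,c]])@T.mean(0); print('bush world',bw.round(1))
Ws=pts('side',np.load('side0.npy')); Ls=loc(Ws.reshape(-1,3),q).reshape(384,512,2)
cs=(Ls[...,0]<-22)&(Ls[...,0]>-105)&(abs(Ls[...,1])<36)&(Ws[...,2]>62)&(Ws[...,2]<92); Z=Ls[cs]; print('side bush',len(Z),np.percentile(Z,[2,98],axis=0).round(1))
m=arm.camera_model('top'); inv=np.linalg.inv(np.array(m['cam_to_world']))
def proj(x,yy,z):
    w=q[:2]+np.array([[c,-s],[s,c]])@[x,yy]; k=inv@[*w,z,1]; return int(((k[0]/k[2]*m['fx']+m['cx'])-200)*6),int(((k[1]/k[2]*m['fy']+m['cy'])-120)*6)
im=cv2.resize(p[120:218,200:320],None,fx=6,fy=6)
for a,b in segs: cv2.line(im,proj(*a,74 if a[0]<0 else 68),proj(*b,70),(0,0,255),1)
cv2.line(im,proj(-112,-80,52),proj(-112,80,52),(0,255,0),1); cv2.line(im,proj(0,-38,112),proj(0,38,112),(255,0,255),1)
cv2.circle(im,proj(*T.mean(0),82),4,(255,0,0),-1); cv2.imwrite('pics/ov.png',im)
E
python3 fit.py
```

```text
chute [5.65389e+02 2.78780e+01 3.64000e-01] 146 0.7818628236941194
deck x range [-110.  -109.7 -106.3   -2.6] y [-78.1  78.5] z 51.66172699361772
yellow [ 0.3 -7.5] 100
bush top [-63.  -11.6] 18.2 [-63.3 -11.5] 106 81.46974069130312
bush world [510.3  -5.4]
side bush 303 [[-82.5 -32.2]
 [-49.9   1.1]]
```

View pics/ov.png

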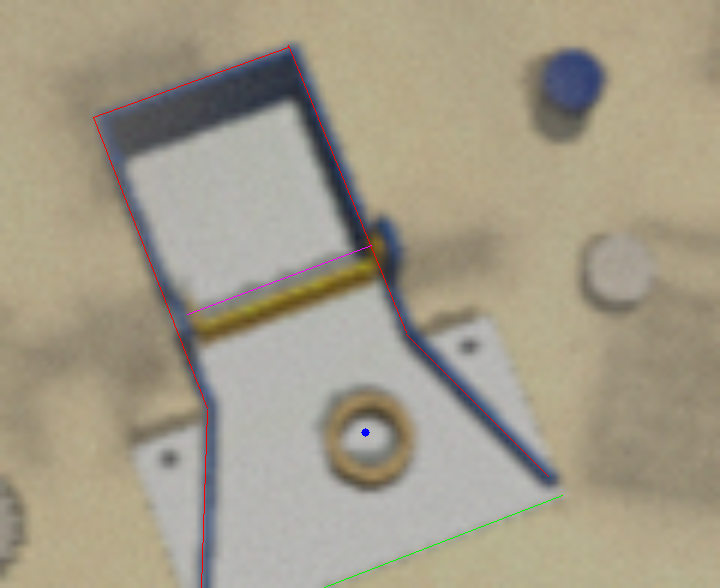

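>>> send_rows --targets '[{"az":-7,"gripper":0.48},{"az":-7,"gripper":0.48},{"az":-7,"gripper":0.48},{"az":-7,"gripper":0.48},{"az":-7,"gripper":0.48}]'

```text
$.targets[0]: bad value
```

>>> send_rows --targets '[{"az":-6,"gripper":0.48},{"az":-5.7,"gripper":0.48}]'

```text
$.targets[0]: bad value
```

```bash
cat > st.py <<'E'
import numpy as np,sys
from bench import arm
from scipy.spatial.transform import Rotation as R
q=np.array([565.4,27.9,.364]); s=arm.read_state(); p=np.array(s['position']); M=R.from_quat(s['ee_rot']).as_matrix()
c,sn=np.cos(q[2]),np.sin(q[2]); l=np.array([[c,sn],[-sn,c]])@(p[:2]-q[:2])
print('t',s['clock'],'chute xyz',l.round(1),p[2].round(1),'yawerr deg',np.degrees(np.arctan2(M[1,0],M[0,0])-q[2]).round(2),'zaxis',M[:,2].round(3),'w',round(s['gripper_width'],1),'F',np.round(s['contact_force'],1),'j',np.round(s['joints'],2))
if len(sys.argv)>1:
    t=np.array(eval(sys.argv[1]),float); w=np.array([*(q[:2]+np.array([[c,-sn],[sn,c]])@t[:2]),t[2]]); print('tool shift cm',(M.T@(w-p)/10).round(2))
E
python3 st.py '(-110,-11.5,150)'
```

```text
t 0.7 chute xyz [-84.  604.4] 231.4 yawerr deg -46.63 zaxis [ 0.  0. -1.] w 85.9 F [-0.1  0.2 -0.6] j [ 1.38  0.38  0.01  0.   -1.19 -0.26]
tool shift cm [42.99 44.19  8.13]
```

>>> send_rows --targets '[{"x":0,"y":0,"z":0,"ax":0,"ay":0,"az":-7,"gripper":0.48},{"x":0,"y":0,"z":0,"ax":0,"ay":0,"az":-7,"gripper":0.48},{"x":0,"y":0,"z":0,"ax":0,"ay":0,"az":-7,"gripper":0.48},{"x":0,"y":0,"z":0,"ax":0,"ay":0,"az":-7,"gripper":0.48},{"x":0,"y":0,"z":0,"ax":0,"ay":0,"az":-7,"gripper":0.48}]'

```text
clock: 1.12
position: [271.7, 562.8, 231.3]
ee_rot: [0.997, 0.083, -0.0, -0.0]
contact_force: [-0.5, -0.4, -0.0]
gripper_width: 25.9
grasp_force: 0.0
```

>>> send_rows --targets '[{"x":0,"y":0,"z":0,"ax":0,"ay":0,"az":-6,"gripper":0.48},{"x":0,"y":0,"z":0,"ax":0,"ay":0,"az":-5.6,"gripper":0.48},{"x":0,"y":4,"z":0,"ax":0,"ay":0,"az":0,"gripper":0.48},{"x":0,"y":4,"z":0,"ax":0,"ay":0,"az":0,"gripper":0.48},{"x":0,"y":4,"z":0,"ax":0,"ay":0,"az":0,"gripper":0.48}]'

```text
clock: 1.53
position: [314.4, 449.6, 230.9]
ee_rot: [0.983, 0.181, -0.0, 0.0]
contact_force: [0.9, 0.5, -0.1]
gripper_width: 22.2
grasp_force: 0.0
```

```bash
python3 st.py '(-110,-11.5,150)'
```

```text
t 1.5333 chute xyz [-84.4 483.4] 230.9 yawerr deg 0.06 zaxis [-0.    -0.001 -1.   ] w 22.2 F [ 0.9  0.5 -0.1] j [ 1.26  0.26 -0.18  0.   -1.13  0.68]
tool shift cm [-2.6  49.48  8.11]
```

>>> send_rows --targets '[{"x":0,"y":4,"z":0,"ax":0,"ay":0,"az":0,"gripper":0.48},{"x":0,"y":4,"z":0,"ax":0,"ay":0,"az":0,"gripper":0.48},{"x":0,"y":4,"z":0,"ax":0,"ay":0,"az":0,"gripper":0.48},{"x":0,"y":4,"z":0,"ax":0,"ay":0,"az":0,"gripper":0.48},{"x":0,"y":4,"z":0,"ax":0,"ay":0,"az":0,"gripper":0.48}]'

```text
clock: 1.95
position: [385.7, 261.9, 231.7]
ee_rot: [0.983, 0.181, 0.0, -0.0]
contact_force: [0.4, -0.3, 0.4]
gripper_width: 22.5
grasp_force: 0.0
```

>>> send_rows --targets '[{"x":-0.5,"y":4,"z":0,"ax":0,"ay":0,"az":0,"gripper":0.48},{"x":-0.5,"y":4,"z":0,"ax":0,"ay":0,"az":0,"gripper":0.48},{"x":-0.5,"y":4,"z":0,"ax":0,"ay":0,"az":0,"gripper":0.48},{"x":-0.5,"y":4,"z":0,"ax":0,"ay":0,"az":0,"gripper":0.48},{"x":-0.5,"y":4,"z":0,"ax":0,"ay":0,"az":0,"gripper":0.48}]'

```text
clock: 2.37
position: [433.3, 66.1, 231.8]
ee_rot: [0.983, 0.181, 0.001, -0.0]
contact_force: [1.1, 1.2, 1.4]
gripper_width: 22.4
grasp_force: 0.0
```

>>> send_rows --targets '[{"x":0,"y":4,"z":2,"ax":0,"ay":0,"az":0,"gripper":0.48},{"x":0,"y":3,"z":2,"ax":0,"ay":0,"az":0,"gripper":0.48},{"x":0,"y":1.5,"z":2,"ax":0,"ay":0,"az":0,"gripper":0.48},{"x":0,"y":0,"z":2,"ax":0,"ay":0,"az":0,"gripper":0.48},{"x":0,"y":0,"z":0,"ax":0,"ay":0,"az":0,"gripper":0.48}]'

```text
clock: 2.78
position: [459.9, -10.6, 149.2]
ee_rot: [0.984, 0.179, -0.004, -0.0]
contact_force: [-1.3, 0.9, 0.3]
gripper_width: 22.1
grasp_force: 0.0
```

```bash
python3 st.py '(-110,-11.5,60)'
```

```text
t 2.7833 chute xyz [-112.3    1.6] 149.2 yawerr deg -0.23 zaxis [-0.008 -0.001 -1.   ] w 22.1 F [-1.3  0.9  0.3] j [ 0.33  0.19 -0.5  -0.   -0.89  1.6 ]
tool shift cm [0.3  1.32 8.91]
```

>>> send_rows --targets '[{"x":0.1,"y":1.3,"z":2,"ax":0,"ay":0,"az":0,"gripper":0.48},{"x":0,"y":0,"z":2,"ax":0,"ay":0,"az":0,"gripper":0.48},{"x":0,"y":0,"z":1.5,"ax":0,"ay":0,"az":0,"gripper":0.48},{"x":0,"y":0,"z":0,"ax":0,"ay":0,"az":0,"gripper":0.48},{"x":0,"y":0,"z":0,"ax":0,"ay":0,"az":0,"gripper":0.48}]'

```text
clock: 3.2
position: [468.4, -20.4, 98.4]
ee_rot: [0.983, 0.181, 0.0, 0.0]
contact_force: [0.7, -0.2, 0.3]
gripper_width: 22.6
grasp_force: 0.0
```

```bash
python3 st.py '(-110,-11.5,60)'
```

```text
t 3.2 chute xyz [-107.8  -10.6] 98.4 yawerr deg 0.05 zaxis [ 0. -0. -1.] w 22.6 F [ 0.7 -0.2  0.3] j [ 0.3   0.27 -0.55  0.   -0.75  1.63]
tool shift cm [-0.22  0.09  3.84]
```

>>> send_rows --targets '[{"x":-0.2,"y":0.1,"z":1.5,"ax":0,"ay":0,"az":0,"gripper":0.48},{"x":0,"y":0,"z":1.3,"ax":0,"ay":0,"az":0,"gripper":0.48},{"x":0,"y":0,"z":1.0,"ax":0,"ay":0,"az":0,"gripper":0.48},{"x":0,"y":0,"z":0,"ax":0,"ay":0,"az":0,"gripper":0.48},{"x":0,"y":0,"z":0,"ax":0,"ay":0,"az":0,"gripper":0.48}]'

```text
clock: 3.62
position: [467.5, -21.9, 61.0]
ee_rot: [0.983, 0.181, 0.001, 0.0]
contact_force: [0.9, -1.3, 0.1]
gripper_width: 22.1
grasp_force: 0.0
```

```bash
python3 st.py '(-110,-11.5,60)'
python3 - <<'E'
from h import *
p,d,W=look('top','t1'); q,d,W=look('side','s1')
cv2.imwrite('pics/c1.png',np.hstack([cv2.resize(p[120:240,190:310],(400,400)),cv2.resize(q[150:270,200:320],(400,400))])[:,:,::-1])
E
```

```text
t 3.6167 chute xyz [-109.2  -11.7] 61.0 yawerr deg 0.04 zaxis [ 0.002  0.    -1.   ] w 22.1 F [ 0.9 -1.3  0.1] j [ 0.3   0.33 -0.59  0.   -0.65  1.63]
tool shift cm [-0.08 -0.02  0.1 ]
```

View pics/c1.png

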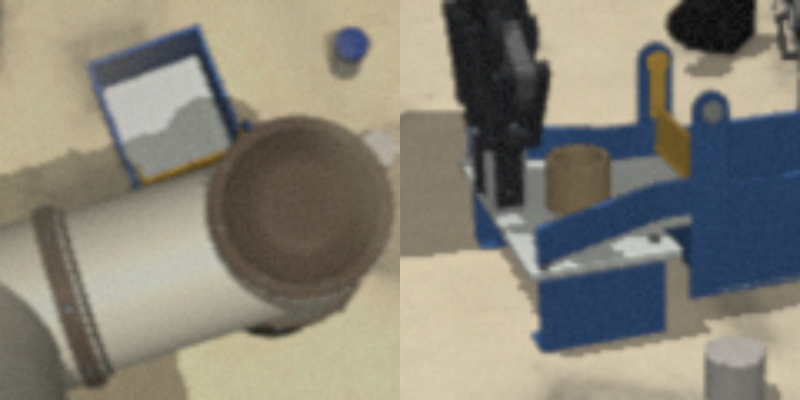

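In the side half of the crop, the fingertips at (510,190) stand on the deck behind the upright bushing at (578,180), and the shut flap is ahead of it. I'll start pushing, drifting toward the centre line.

>>> send_rows --targets '[{"x":0.8,"y":0,"z":0,"ax":0,"ay":0,"az":0,"gripper":0.48},{"x":0.7,"y":0,"z":0,"ax":0,"ay":0,"az":0,"gripper":0.48},{"x":0.5,"y":0,"z":0,"ax":0,"ay":0,"az":0,"gripper":0.48},{"x":0.5,"y":0,"z":0,"ax":0,"ay":0,"az":0,"gripper":0.48},{"x":0.5,"y":-0.1,"z":0,"ax":0,"ay":0,"az":0,"gripper":0.48}]'

```text
clock: 4.13
position: [494.4, -10.8, 59.7]
ee_rot: [0.984, 0.181, -0.001, 0.0]
contact_force: [-1.1, 0.1, 1.5]
gripper_width: 22.2
grasp_force: 1.0
```

>>> send_rows --targets '[{"x":0.5,"y":-0.2,"z":0,"ax":0,"ay":0,"az":0,"gripper":0.48},{"x":0.5,"y":-0.2,"z":0,"ax":0,"ay":0,"az":0,"gripper":0.48},{"x":0.5,"y":-0.2,"z":0,"ax":0,"ay":0,"az":0,"gripper":0.48},{"x":0.5,"y":-0.2,"z":0,"ax":0,"ay":0,"az":0,"gripper":0.48},{"x":0.5,"y":-0.2,"z":0,"ax":0,"ay":0,"az":0,"gripper":0.48}]'

```text
clock: 4.55
position: [514.4, 7.8, 59.6]
ee_rot: [0.984, 0.181, -0.0, 0.0]
contact_force: [-0.2, -1.0, 0.9]
gripper_width: 22.4
grasp_force: 0.9
```

```bash
python3 st.py '(9,0,60)'
python3 - <<'E'
from h import *
q,d,W=look('side','s2')
cv2.imwrite('pics/c2.png',cv2.resize(q[150:270,200:320],(500,500))[:,:,::-1])
E
```

```text
t 4.55 chute xyz [-54.8  -0.6] 59.6 yawerr deg -0.02 zaxis [-0. -0. -1.] w 22.4 F [-0.2 -1.   0.9] j [ 0.33  0.4  -0.48 -0.   -0.69  1.6 ]
tool shift cm [ 6.38 -0.06 -0.04]
```

View pics/c2.png

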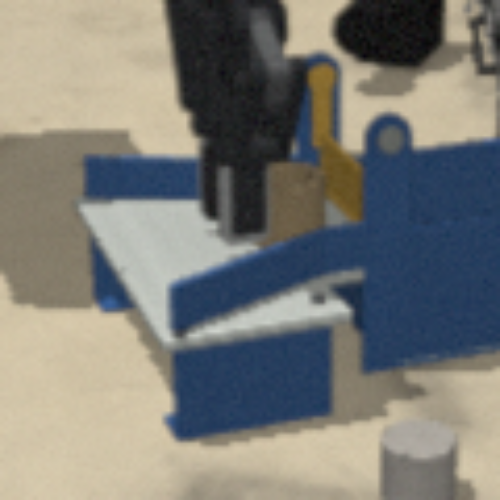

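The bushing stands upright at (295,205), nested between the fingertips and just short of the flap at (340,180). I'll push on straight.

>>> send_rows --targets '[{"x":0.5,"y":0,"z":0,"ax":0,"ay":0,"az":0,"gripper":0.48},{"x":0.5,"y":0,"z":0,"ax":0,"ay":0,"az":0,"gripper":0.48},{"x":0.5,"y":0,"z":0,"ax":0,"ay":0,"az":0,"gripper":0.48},{"x":0.5,"y":0,"z":0,"ax":0,"ay":0,"az":0,"gripper":0.48},{"x":0.5,"y":0,"z":0,"ax":0,"ay":0,"az":0,"gripper":0.48}]'

```text
clock: 5.02
position: [537.8, 16.4, 59.6]
ee_rot: [0.984, 0.181, -0.0, -0.0]
contact_force: [-1.2, -0.3, -0.1]
gripper_width: 22.1
grasp_force: 0.9
```

>>> send_rows --targets '[{"x":0.5,"y":0,"z":0,"ax":0,"ay":0,"az":0,"gripper":0.48},{"x":0.5,"y":0,"z":0,"ax":0,"ay":0,"az":0,"gripper":0.48},{"x":0.5,"y":0,"z":0,"ax":0,"ay":0,"az":0,"gripper":0.48},{"x":0.5,"y":0,"z":0,"ax":0,"ay":0,"az":0,"gripper":0.48},{"x":0.5,"y":0,"z":0,"ax":0,"ay":0,"az":0,"gripper":0.48}]'

```text
clock: 5.43
position: [542.3, 18.6, 54.8]
ee_rot: [0.984, 0.178, -0.022, 0.001]
contact_force: [-36.3, -15.5, 8.4]
gripper_width: 22.0
grasp_force: 0.0
```

```bash
python3 st.py '(9,0,60)'
python3 - <<'E'
from h import *
p,d,W=look('top','t3'); q,d,W=look('side','s3')
cv2.imwrite('pics/c3.png',np.hstack([cv2.resize(p[110:230,190:310],(400,400)),cv2.resize(q[130:250,220:340],(400,400))])[:,:,::-1])
E
```

```text
t 5.4333 chute xyz [-24.9  -0.4] 54.8 yawerr deg -0.38 zaxis [-0.042 -0.01  -0.999] w 22.0 F [-36.3 -15.5   8.4] j [ 0.33  0.46 -0.38 -0.01 -0.77  1.6 ]
tool shift cm [ 3.36 -0.07 -0.67]
```

View pics/c3.png

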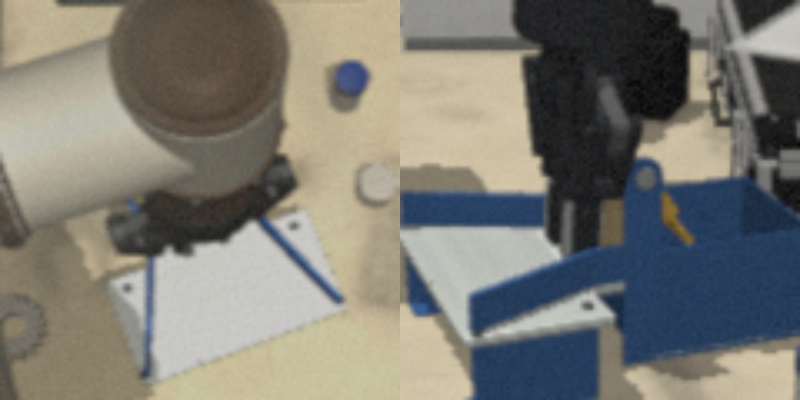

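The gripper's outer linkage is catching the hinge posts: the side crop shows the knuckle at (600,180) against the post at (645,180), and the bushing is only partly through. I'll back off at once, then measure the gripper profile.

>>> send_rows --targets '[{"x":-1.5,"y":0,"z":0,"ax":0,"ay":0,"az":0,"gripper":0.48},{"x":-1.2,"y":0,"z":0,"ax":0,"ay":0,"az":0,"gripper":0.48},{"x":0,"y":0,"z":0,"ax":0,"ay":0,"az":0,"gripper":0.48}]'

```text
clock: 5.78
position: [534.0, 14.9, 59.5]
ee_rot: [0.984, 0.18, -0.001, -0.0]
contact_force: [0.8, 0.8, 0.7]
gripper_width: 22.3
grasp_force: 0.0
```

```bash
python3 st.py '(-40,0,72)'
python3 - <<'E'
from h import *
q=np.array([565.4,27.9,.364]);c,s=np.cos(q[2]),np.sin(q[2])
for tag,T in(('s1',(-109.2,-11.7,61)),('s2',(-54.8,-.6,59.6))):
    W=pts('side',np.load(tag+'.npy')).reshape(-1,3)
    L=np.c_[(W[:,:2]-q[:2])@np.array([[c,-s],[s,c]]),W[:,2]]-T
    G=L[(abs(L[:,0])<45)&(abs(L[:,1])<80)&(L[:,2]>22)&(L[:,2]<110)]
    for z in range(25,95,5):
        g=G[(G[:,2]>=z)&(G[:,2]<z+5)&(G[:,0]<40)]
        if len(g)>5: print(tag,z,'ymin',np.percentile(g[:,1],3).round(),'x',np.percentile(g[:,0],[3,97]).round(),len(g), 'x outer',np.percentile(g[g[:,1]<-34][:,0],[5,95]).round() if (g[:,1]<-34).sum()>3 else '')
E
```

```text
t 5.7833 chute xyz [-33.9  -0.9] 59.5 yawerr deg -0.08 zaxis [-0.001 -0.    -1.   ] w 22.3 F [0.8 0.8 0.7] j [ 0.33  0.43 -0.43 -0.   -0.72  1.6 ]
tool shift cm [-0.61 -0.09 -1.25]
s1 25 ymin -27.0 x [-11.  11.] 46 x outer 
s1 30 ymin -27.0 x [-11.  10.] 43 x outer 
s1 35 ymin -27.0 x [-11.   6.] 24 x outer 
s1 40 ymin -39.0 x [-13.  -2.] 22 x outer [-12.   3.]
s1 45 ymin -44.0 x [-13.  10.] 57 x outer [-12.  10.]
s1 50 ymin -46.0 x [-12.   9.] 74 x outer [-12.   9.]
s1 55 ymin -49.0 x [-12.  11.] 42 x outer [-12.  11.]
s1 60 ymin -52.0 x [-15.  11.] 37 x outer [-12.  11.]
s1 65 ymin -54.0 x [-17.  10.] 81 x outer [-12.  10.]
s1 70 ymin -57.0 x [-17.  10.] 72 x outer [-11.  11.]
s1 75 ymin -60.0 x [-17.   9.] 69 x outer [-12.  10.]
s1 80 ymin -63.0 x [-17.  11.] 71 x outer [-12.  11.]
s1 85 ymin -65.0 x [-17.  16.] 77 x outer [-12.  11.]
s1 90 ymin -66.0 x [-19.  18.] 97 x outer [-13.  10.]
s2 25 ymin -26.0 x [-11.  10.] 43 x outer 
s2 30 ymin -27.0 x [-11.  10.] 42 x outer 
s2 35 ymin -27.0 x [-12.   6.] 37 x outer 
s2 40 ymin -39.0 x [-13.  -4.] 23 x outer 
s2 45 ymin -44.0 x [-12.  10.] 58 x outer [-12.  10.]
s2 50 ymin -46.0 x [-13.  10.] 73 x outer [-12.   8.]
s2 55 ymin -49.0 x [-12.  11.] 56 x outer [-12.  11.]
s2 60 ymin -51.0 x [-16.  10.] 45 x outer [-12.  10.]
s2 65 ymin -55.0 x [-17.   9.] 77 x outer [-12.  11.]
s2 70 ymin -57.0 x [-17.  10.] 81 x outer [-12.  10.]
s2 75 ymin -60.0 x [-17.  10.] 75 x outer [-12.  11.]
s2 80 ymin -63.0 x [-17.   9.] 73 x outer [-12.   9.]
s2 85 ymin -65.0 x [-17.  11.] 80 x outer [-12.  10.]
s2 90 ymin -66.0 x [-19.  15.] 105 x outer [-12.  10.]
```

>>> send_rows --targets '[{"x":-1.5,"y":-0.1,"z":-0.6,"ax":0,"ay":0,"az":0,"gripper":1},{"x":0,"y":0,"z":-0.5,"ax":0,"ay":0,"az":0,"gripper":1},{"x":0,"y":0,"z":0,"ax":0,"ay":0,"az":0,"gripper":1},{"x":0,"y":0,"z":0,"ax":0,"ay":0,"az":0,"gripper":1},{"x":0,"y":0,"z":0,"ax":0,"ay":0,"az":0,"gripper":1}]'

```text
clock: 6.2
position: [522.4, 11.7, 70.8]
ee_rot: [0.984, 0.181, 0.001, -0.0]
contact_force: [0.7, -0.3, -0.3]
gripper_width: -0.1
grasp_force: 0.0
```

```bash
python3 st.py '(-28,0,70)'
python3 - <<'E'
from h import *
qq=np.array([565.4,27.9,.364]);c,s=np.cos(qq[2]),np.sin(qq[2])
q,d,W=look('side','s4'); st=arm.read_state()['position']
cv2.imwrite('pics/c4.png',cv2.resize(q[130:250,220:340],(500,500))[:,:,::-1])
L=W.reshape(-1,3); L=np.c_[(L[:,:2]-qq[:2])@np.array([[c,-s],[s,c]]),L[:,2]]
T=np.r_[(np.array(st[:2])-qq[:2])@np.array([[c,-s],[s,c]]),st[2]]; L=L-T
for z in range(25,80,5):
    g=L[(abs(L[:,0])<18)&(abs(L[:,1])<80)&(L[:,2]>=z)&(L[:,2]<z+5)]
    if len(g)>5: print(z,np.percentile(g[:,1],3).round(),len(g))
E
```

```text
t 6.2 chute xyz [-46.    0.2] 70.8 yawerr deg -0.01 zaxis [ 0.001  0.    -1.   ] w -0.1 F [ 0.7 -0.3 -0.3] j [ 0.33  0.39 -0.45  0.   -0.73  1.6 ]
tool shift cm [1.8  0.02 0.08]
25 -15.0 40
30 -15.0 29
35 -17.0 22
40 -23.0 16
45 -33.0 49
50 -37.0 66
55 -42.0 43
60 -46.0 46
65 -49.0 78
70 -53.0 66
75 -58.0 73
```

View pics/c4.png

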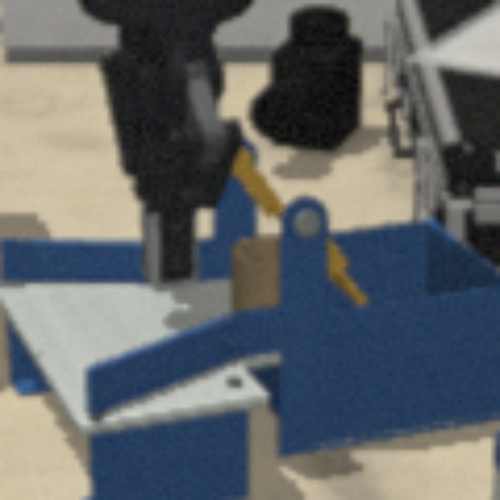

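The shut fingers are behind the bushing, which stands upright at (258,270) and holds the flap partly open. The shut linkage is narrow enough at this height to pass the posts.

>>> send_rows --targets '[{"x":0.7,"y":0,"z":0,"ax":0,"ay":0,"az":0,"gripper":1},{"x":0.5,"y":0,"z":0,"ax":0,"ay":0,"az":0,"gripper":1},{"x":0.4,"y":0,"z":0,"ax":0,"ay":0,"az":0,"gripper":1},{"x":0.4,"y":0,"z":0,"ax":0,"ay":0,"az":0,"gripper":1},{"x":0.4,"y":0,"z":0,"ax":0,"ay":0,"az":0,"gripper":1}]'

```text
clock: 6.67
position: [543.5, 19.7, 70.4]
ee_rot: [0.984, 0.181, -0.001, 0.0]
contact_force: [-1.6, -0.4, 0.6]
gripper_width: -0.1
grasp_force: 0.8
```

>>> send_rows --targets '[{"x":0.4,"y":0,"z":0,"ax":0,"ay":0,"az":0,"gripper":1},{"x":0.4,"y":0,"z":0,"ax":0,"ay":0,"az":0,"gripper":1}]'

```text
clock: 6.83
position: [551.6, 22.8, 70.6]
ee_rot: [0.984, 0.181, 0.0, 0.0]
contact_force: [0.3, -0.1, 0.6]
gripper_width: 0.4
grasp_force: 0.1
```

```bash
python3 st.py '(8,0,71)'
python3 - <<'E'
from h import *
q,d,W=look('side','s5'); cv2.imwrite('pics/c5.png',cv2.resize(q[130:250,220:340],(500,500))[:,:,::-1])
E
```

```text
t 6.8333 chute xyz [-14.8   0.1] 70.6 yawerr deg -0.02 zaxis [ 0.  0. -1.] w 0.4 F [ 0.3 -0.1  0.6] j [ 0.33  0.43 -0.38  0.   -0.76  1.6 ]
tool shift cm [ 2.28  0.01 -0.04]
```

View pics/c5.png

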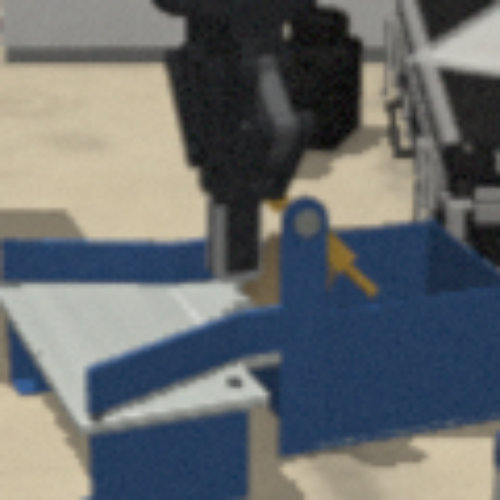

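The fingers pass between the posts freely, and the bushing is tipping over the lip at (265,285). I'll continue through.

>>> send_rows --targets '[{"x":0.4,"y":0,"z":0,"ax":0,"ay":0,"az":0,"gripper":1},{"x":0.4,"y":0,"z":0,"ax":0,"ay":0,"az":0,"gripper":1},{"x":0.4,"y":0,"z":0,"ax":0,"ay":0,"az":0,"gripper":1}]'

```text
clock: 7.13
position: [562.5, 27.0, 70.7]
ee_rot: [0.984, 0.181, -0.0, 0.0]
contact_force: [-0.8, -0.5, -0.4]
gripper_width: -0.3
grasp_force: 0.1
```

>>> send_rows --targets '[{"x":0.4,"y":0,"z":0,"ax":0,"ay":0,"az":0,"gripper":1},{"x":0.2,"y":0,"z":0,"ax":0,"ay":0,"az":0,"gripper":1}]'

```text
clock: 7.3
position: [568.4, 29.2, 70.7]
ee_rot: [0.984, 0.181, 0.0, 0.0]
contact_force: [-0.4, -0.4, 0.3]
gripper_width: 0.2
grasp_force: 0.4
```

```bash
python3 st.py '(-110,0,71)'
python3 - <<'E'
from h import *
p,d,W=look('top','t6'); q,d,W=look('side','s6'); cv2.imwrite('pics/c6.png',np.hstack([cv2.resize(p[110:230,190:310],(400,400)),cv2.resize(q[130:250,220:340],(400,400))])[:,:,::-1])
E
```

```text
t 7.3 chute xyz [3.3 0.1] 70.7 yawerr deg -0.02 zaxis [ 0. -0. -1.] w 0.2 F [-0.4 -0.4  0.3] j [ 0.34  0.46 -0.33  0.   -0.78  1.6 ]
tool shift cm [-1.133e+01  1.000e-02 -3.000e-02]
```

View pics/c6.png

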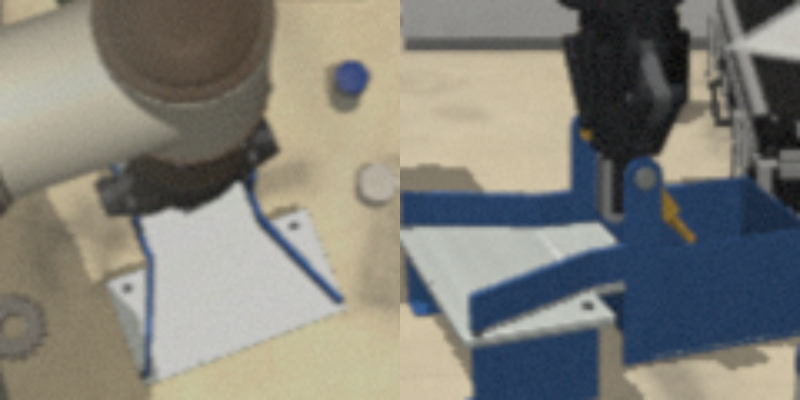

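The deck is empty and the flap at (680,215) now rests on the fingers. I'll draw back.

>>> send_rows --targets '[{"x":-1.5,"y":0,"z":0,"ax":0,"ay":0,"az":0,"gripper":1},{"x":-2,"y":0,"z":0,"ax":0,"ay":0,"az":0,"gripper":1},{"x":-2,"y":0,"z":0,"ax":0,"ay":0,"az":0,"gripper":1},{"x":-2,"y":0,"z":0,"ax":0,"ay":0,"az":0,"gripper":1},{"x":-2,"y":0,"z":0,"ax":0,"ay":0,"az":0,"gripper":1}]'

```text
clock: 7.82
position: [478.3, -5.1, 70.7]
ee_rot: [0.984, 0.181, 0.0, -0.0]
contact_force: [-0.7, 0.1, 0.1]
gripper_width: -0.2
grasp_force: 0.0
```

>>> send_rows --targets '[{"x":-2,"y":0,"z":-3,"ax":0,"ay":0,"az":0,"gripper":1},{"x":-2,"y":0,"z":-3,"ax":0,"ay":0,"az":0,"gripper":1},{"x":-2,"y":0,"z":-3,"ax":0,"ay":0,"az":0,"gripper":1},{"x":0,"y":0,"z":0,"ax":0,"ay":0,"az":0,"gripper":1},{"x":0,"y":0,"z":0,"ax":0,"ay":0,"az":0,"gripper":1}]'

```text
clock: 8.23
position: [423.4, -26.1, 162.6]
ee_rot: [0.984, 0.181, 0.003, -0.0]
contact_force: [0.6, 0.2, -0.8]
gripper_width: 0.3
grasp_force: 0.0
```

>>> send_rows --targets '[{"x":0,"y":-4,"z":0,"ax":0,"ay":0,"az":0,"gripper":1},{"x":0,"y":-4,"z":0,"ax":0,"ay":0,"az":0,"gripper":1},{"x":0,"y":-3,"z":0,"ax":0,"ay":0,"az":0,"gripper":1},{"x":0,"y":0,"z":0,"ax":0,"ay":0,"az":0,"gripper":1},{"x":0,"y":0,"z":0,"ax":0,"ay":0,"az":0,"gripper":1}]'

```text
clock: 8.65
position: [383.5, 77.9, 159.8]
ee_rot: [0.983, 0.183, -0.001, 0.0]
contact_force: [-0.2, 0.4, -0.4]
gripper_width: -0.0
grasp_force: 0.0
```

```bash
python3 st.py
python3 - <<'E'
from h import *
p,d,W=look('top','t7'); q,d,W=look('side','s7'); cv2.imwrite('pics/c7.png',np.hstack([cv2.resize(p[110:230,180:300],(400,400)),cv2.resize(q[140:260,220:340],(400,400))])[:,:,::-1])
E
```

```text
t 8.65 chute xyz [-152.2  111.5] 159.8 yawerr deg 0.18 zaxis [-0.001 -0.001 -1.   ] w -0.0 F [-0.2  0.4 -0.4] j [ 0.62  0.06 -0.63 -0.   -0.89  1.32]
```

View pics/c7.png

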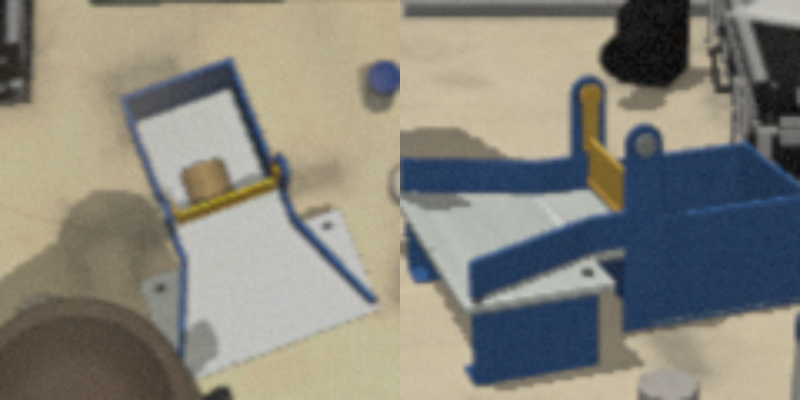

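The bushing lies in the bin at (205,180) and the flap hangs shut at (230,200). I'll check numerically that both are at rest, then hand in.

>>> send_rows --targets '[{"x":0,"y":0,"z":0,"ax":0,"ay":0,"az":0,"gripper":1},{"x":0,"y":0,"z":0,"ax":0,"ay":0,"az":0,"gripper":1},{"x":0,"y":0,"z":0,"ax":0,"ay":0,"az":0,"gripper":1},{"x":0,"y":0,"z":0,"ax":0,"ay":0,"az":0,"gripper":1},{"x":0,"y":0,"z":0,"ax":0,"ay":0,"az":0,"gripper":1}]'

```text
clock: 9.17
position: [384.0, 76.3, 160.7]
ee_rot: [0.984, 0.18, -0.0, 0.0]
contact_force: [-0.2, 0.3, -0.3]
gripper_width: 0.3
grasp_force: 0.0
```

Run:
```python
from h import *
look('top','t8'); look('side','s8')
q=np.array([565.4,27.9,.364]);c,s=np.cos(q[2]),np.sin(q[2])
for cam,tags in(('top',('top0','t7','t8')),('side',('side0','s7','s8'))):
  for t in tags:
    p=cv2.cvtColor(cv2.imread(f'pics/{t}.png'),cv2.COLOR_BGR2HSV).astype(int); W=pts(cam,np.load(t+'.npy')); L=(W[...,:2]-q[:2])@np.array([[c,-s],[s,c]])
    y=(abs(L[...,0])<70)&(abs(L[...,1])<40)&(p[...,0]>15)&(p[...,0]<32)&(p[...,1]>130)
    yy=y&(W[...,2]>50)&(W[...,2]<90)
    b=(L[...,0]>8)&(L[...,0]<95)&(abs(L[...,1])<36)&(W[...,2]>18)&(W[...,2]<50)
    print(t,'panel x',np.round(np.percentile(L[yy][:,0],[5,50,95]),1) if yy.any() else '',yy.sum(),'inbin',L[b].mean(0).round(1) if b.any() else '',W[b][:,2].max().round() if b.any() else '')
```

```text
top0 panel x [-0.4  0.3  1.4] 86 inbin  
t7 panel x [-0.4  0.3  2.1] 95 inbin [28.9  4.1] 44.0
t8 panel x [-0.3  0.3  2.3] 93 inbin [28.8  4.1] 45.0
side0 panel x [-1.9 -1.1  0.5] 158 inbin [69.9 35.6] 50.0
s7 panel x [-1.8 -0.9  0.9] 158 inbin [48.9 35.4] 32.0
s8 panel x [-2.  -1.   0.5] 158 inbin [75.3 35.7] 50.0
```

Flap position matches its initial shut reading, and the bushing is at rest in the bin.

```bash
python3 -c "
from bench import arm
print(arm.job_done())"
```

```text
the job is handed in; nothing more can be done
None
```

The bushing was pushed through the flap and lies at rest in the bin, the flap is shut, and the job is handed in; on the first push the gripper's outer linkage jammed against the flap's hinge posts at about 40 N by the wrist reading, right at the 40 N contact limit, so I can't rule out that it was passed.

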